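# Chuck a brass blank and swing the focus gauge over it

## Task

Set up the brass blank for laser marking: with a fingertip, push the chuck's spokes round clockwise (seen from above) until the three jaws hold the blank snugly in the middle, without forcing them. Then push the arm of the focus gauge round until its pointed tip stands over the dot at the blank's centre. Only push: do not touch the blank itself, and leave the loupe, the ring, the aluminium block and the tweezers where they lie.

Things in the scene. Friction and masses are not known exactly. Their poses are not given: they have to be found in the camera images.
- fixture: Grey steel base plate 130 x 250 x 10 mm (local x -65 to 65 mm, local y -80 to 170 mm), fixed to the bench, carrying a round steel chuck and the post of a focus gauge. Origin: on the chuck's axis at bench height; z up; local +y points from the chuck's axis to the gauge post.
- chuck_centre (a point): On the chuck's axis, at the top of its face, 46 mm above the bench, where the blank stands. The chuck is 116 mm in diameter up to 22 mm above the bench, then comes its turning ring (108 mm in diameter, 22 to 39 mm), then its fixed face (98 mm in diameter).
- chuck_ring (a joint): Chuck ring, rad, 0 = jaws open, grows clockwise from above to 1.9; starts 0 to 0.8. The jaws' faces lie 25 mm - 5 mm x value from the axis: they meet the centred blank at about 1.6, where the ring comes tight; 0.05 to 0.15 rad more holds it snugly (over 18 N at a spoke is forcing). Steady friction 0.25 N m (3 N at a spoke); it stays where it is left, also when gripping.
- spoke_a (a point): Centre of the black ball (18 mm in diameter) on the end of one spoke, 100 mm from the chuck's axis, 31 mm above the bench. Three spokes at 120 degrees turn with the ring: level steel rods 7 mm thick, bare from 60 to 91 mm from the axis. Push a spoke's side between ring and ball; the base plate below is 10 mm high.
- spoke_b (a point): Centre of the ball of the second spoke, alike.
- spoke_c (a point): Centre of the ball of the third spoke, alike.
- jaw_a: First of three steel jaws, 12 mm wide, their tops 7 mm above the chuck's face, which slide toward the chuck's axis as the ring turns. Origin on the chuck's axis at the height of its face when the ring reads 0; it moves with the jaw.
- jaw_b: Second jaw, alike, at 120 degrees.
- jaw_c: Third jaw, alike, at 240 degrees.
- blank_centre (a point): Centre (half-way up) of the loose brass blank, a disc 34 mm in diameter, 10 mm high, that stands on the chuck's face between the jaws (top 56 mm above the bench, 3 mm above the jaws), with a small dark dot at the centre of its top. It starts up to 3 mm off the axis; the jaws bring it to the middle.
- focus_gauge (a joint): Swing arm of the focus gauge, rad, about its upright post. 0 = tip over the chuck's axis; grows as the arm is swung out clockwise seen from above. It starts at 1.1 to 1.45; range -0.6 to 2.0, no stop at 0. Light friction (0.08 N m, about 1 N); it stays where it is left.
- gauge_pivot (a point): On the axis of the gauge's post (132 mm from the chuck's axis), at the height of the arm, 92 mm above the bench. The post's top is 108 mm above the bench; brass hub 26 mm in diameter.
- gauge_push (a point): On the middle of the gauge's arm, 75 mm from the pivot, 92 mm above the bench: a good place to push its side. The arm is a level steel rod 9 mm in diameter, 132 mm from the pivot to the tip, with a brass holder 17 mm in diameter at its end.
- gauge_tip (a point): The point of the gauge's tip below the arm's end, 66 mm above the bench, 10 mm above the blank's top when over it.
- loupe: Black loupe, 34 mm in diameter, 31 mm high, standing behind the fixture. Origin under its centre. Leave it alone.
- ring_part: Turned steel ring 26 mm in diameter, 16 mm high, behind the fixture. Origin under its centre. Leave it alone.
- setup_block: Aluminium block 30 x 50 x 20 mm, to the right of the fixture. Origin under its centre. Leave it alone.
- tweezers: Dark tweezers 129 mm long, 8 mm high, lying at the right rear of the fixture. Origin under their middle. Leave them alone.
Mind the look-alikes: they are no part of the job. There is more than one size of the part that bears blank_centre; the job needs the middle-sized.

How it is judged:
By the outcome, as a careful person would: the job done as asked, in the order asked, and still so for the second after the job is handed in, with the robot touching nothing.
It also fails if it takes over 72 s, if anything falls off the work surface, if the arm or the gripper's body presses on something with over 40 N, if the wrist force passes 120 N, or if a joint passes its speed limit or range.

## Robot

A 7-joint arm with a two-finger parallel gripper is mounted at the origin on a cart in front of the work surface, level with it; the furniture and walls round the work are solid. World frame = base frame: x ahead of the robot, y to its left, z up, the work surface at z = 0. Lengths are in mm, angles in rad, forces in N, time in s.
With the tool pointing down it reaches from about 425 to 800 mm from the base axis. Payload 8.3 kg.
Tool frame: the origin (TCP) lies midway between the tips of the shut fingers; the grasp point (between the pads) lies 19 mm behind it (manip.hold_point_z is the y of the grasp point in the tool frame, in mm); y points along the fingers, z is the direction in which the jaws open and shut, and the axes are right-handed (so a half turn about y gives the same grasp; the last joint's range is limited). The gripper opens to 85 mm and grips with 20 to 120 N. Pads are 22 mm wide; open, the fingers measure 114 mm over their backs; the gripper's body (76 mm by 85 mm) begins 54 mm behind the grasp point. The pads swing forward as they close: fully open they stand 13 mm farther back than shut.
Start: joints at [-1.316, 0.383, 0.016, 1.37, -0.006, 1.388, -0.046], TCP at [195.246, 593.702, 231.279] pointing down, gripper open.
Joint ranges: [-2.95, 2.95], [-0.25, 2.06], [-1.52, 1.56], [0.18, 2.33], [-1.44, 4.58], [0.02, 2.06], [-3.01, 3.01]. Speed limits (rad/s): [2.39, 2.39, 3.01, 3.01, 3.14, 3.14, 3.14].

## Interface

Orientations are given as a unit quaternion [x, y, z, w].
In Python, from plant import manip gives the robot as it stands.
- The arm moves only by the tool drive_tool, never from a script. Its arguments are lists of equal length, an entry for each row: "xyz": the shift along the tool's x, y, z in cm, a list of three; "roll": the turn about the tool's y in degrees; "fingers": the finger opening in cm, from 0 to 8.54. A call has 1 to 12 rows; each row is the pose to reach, as a shift and turn from the pose commanded when the call began, along the tool's axes at that moment; what a row does not reach only later rows make up. A row lasts 1/8 s, in which the tool goes at most 62.5 mm and 10.7 degrees, less where a joint would pass 70% of its speed; a pose out of reach is approached as far as the arm can. A call with a gripper value outside its range is refused whole. The fingers move at their own pace and stop on an object; "force" is the grip in N (left out, the last holds). Time passes only in rows, so rows that repeat a pose let the fingers close. It gives the time, the measured TCP pose, the force and the opening at its end, in the units of the state.
- manip.get_obs(): the state, without advancing time (a new reading comes with each control period).
- manip.get_image(name): name is "scene" or "top" or "wrist"; returns a dict with "pixels" (480x640x3 uint8, blue, green, red), "z_map" (480x640 float32, mm along the optical axis (not along the pixel's ray), 0 where there is no reading), "intrinsics" (3x3 intrinsics, pixels), "rvec" (rotation vector, rad) and "tvec" (3), from world to camera coordinates, as OpenCV has them; the wrist camera has in their place "mount" (4x4, takes a point from camera to tool coordinates, whose origin is the TCP and whose axes are the tool frame's). Camera axes: x right, y down, z forward; pixel columns grow to the right and rows downward; lengths in mm; the calibration is good to about 2 mm. A picture is of the moment at which its call begins: read the wrist's pose just before it.
- manip.hand_in(): hands the job in, once; it reports no verdict.
The state is a dict: "time": time; "joints": joint angles; "joint_vel": joint speeds; "tau": joint torques, N m; "tool_pos": TCP position; "tcp_rot": TCP orientation; "contact_force": force on the tool from outside, world axes, zero at the start; "moment": the same for the moment, N m; "opening": finger opening in mm.
Only numpy, scipy, OpenCV 4.12 (cv2) and the standard library are available. Lean on these libraries where they do the work, as an engineer would, in place of code of your own. Each camera call takes 0.05 s, during which the arm holds its last target.

## Working session

There is one attempt and no reset: what is moved stays moved. The work goes in short steps, Python scripts to look and compute and a tool call to move; the robot and the scene stay as the last step left them, time stands still between calls to the robot, and variables do not carry over. Pictures are saved under pics/ and viewed, and the job is handed in when it is done.

Besides the shell and the picture viewer there is one more tool, called after "Emit:" by a JSON object that holds its "name" and its "arguments", one argument or row to a line. drive_tool: Moves the arm, as the interface text tells. Its arguments: {"type":"object","properties":{"xyz":{"type":"array"},"roll":{"type":"array"},"fingers":{"type":"array"},"force":{"type":"number"}},"required":["xyz","roll","fingers"]}

```bash
ls; mkdir -p pics
python3 - <<'E'
from plant import manip
import cv2,numpy as np,pickle
print({k:np.round(v,3) for k,v in manip.get_obs().items()})
for n in("scene","top"):
    d=manip.get_image(n); cv2.imwrite(f"pics/{n}0.png",d["pixels"]); pickle.dump(d,open(f"{n}0.pkl","wb"))
    R,_=cv2.Rodrigues(np.array(d["rvec"])); print(n,d["intrinsics"],-R.T@np.array(d["tvec"]).ravel(),R)
E
```

```text
pics
{'time': np.float64(0.0), 'joints': array([-1.316,  0.384,  0.016,  1.371, -0.006,  1.388, -0.047]), 'joint_vel': array([-0.   ,  0.   , -0.001, -0.001, -0.001,  0.002,  0.   ]), 'tau': array([-0.0000e+00, -6.2760e+01,  8.4400e-01, -3.7183e+01,  1.6000e-02,
        1.4000e-02,  0.0000e+00]), 'tool_pos': array([195.109, 593.233, 230.274]), 'tcp_rot': array([ 0.699, -0.112,  0.112, -0.698]), 'contact_force': array([-0.301,  0.575, -0.234]), 'moment': array([ 0.006, -0.014,  0.003]), 'opening': np.float64(85.131)}
scene [[516.09795071   0.         330.33148598]
 [  0.         516.09795071 228.92527642]
 [  0.           0.           1.        ]] [  33.15010739 -637.30640346  718.80560033] [[ 0.47469719 -0.88012616  0.00636523]
 [-0.65153021 -0.35624759 -0.66977313]
 [ 0.59175245  0.31379228 -0.74253851]]
top [[574.48143543   0.         317.66645845]
 [  0.         574.48143543 240.27318897]
 [  0.           0.           1.        ]] [ 465.70462378 -392.91908123  995.23622598] [[ 0.01698778 -0.99985194  0.00274029]
 [-0.99491035 -0.01717594 -0.09928939]
 [ 0.09932176 -0.00103964 -0.99505483]]
```

View pics/scene0.png

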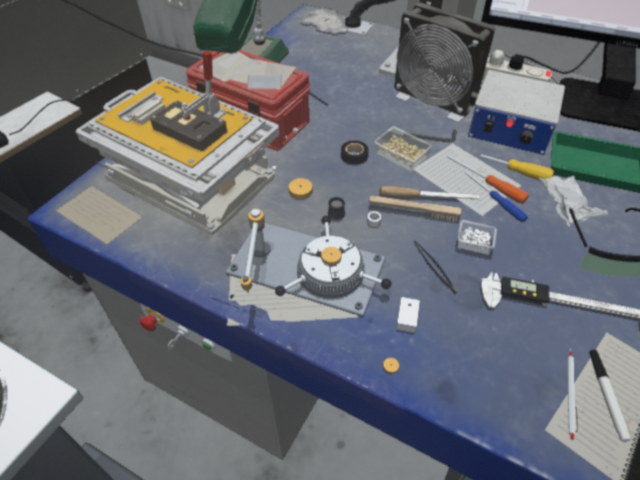

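View pics/top0.png

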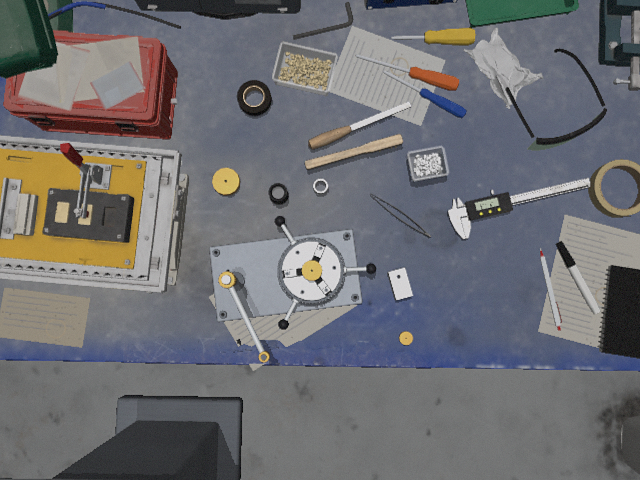

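Three brass discs are visible in the top view: a large one at (226,181), one in the chuck at (312,271), and a small one at (406,338). The one in the chuck is the middle-sized one and stands between the jaws, so it is the blank. I'll confirm this in a crop and measure.

```bash
cat > h.py <<'E'
import cv2,numpy as np,pickle
from plant import manip
def load(f): return pickle.load(open(f,"rb"))
def grab(n,name):
    d=manip.get_image(n); pickle.dump(d,open(name+".pkl","wb")); return d
def cast(d,uv,z):
    R,_=cv2.Rodrigues(np.array(d["rvec"],float)); t=np.array(d["tvec"],float).ravel()
    C=-R.T@t; r=R.T@np.linalg.inv(d["intrinsics"])@np.array([uv[0],uv[1],1.]); return C+r*(z-C[2])/r[2]
def proj(d,P):
    return cv2.projectPoints(np.array(P,float).reshape(-1,3),np.array(d["rvec"],float),np.array(d["tvec"],float),np.array(d["intrinsics"]),None)[0].reshape(-1,2)
def crop(d,x0,y0,x1,y1,s,f): cv2.imwrite(f,cv2.resize(d["pixels"][y0:y1,x0:x1],None,fx=s,fy=s,interpolation=cv2.INTER_CUBIC))
def blobs(d,lo,hi,box,amin=5):
    x0,y0,x1,y1=box; hsv=cv2.cvtColor(d["pixels"],cv2.COLOR_BGR2HSV)[y0:y1,x0:x1]
    m=cv2.inRange(hsv,np.array(lo),np.array(hi)); n,l,s,c=cv2.connectedComponentsWithStats(m)
    return [(np.round(c[i]+[x0,y0],2),s[i,4],s[i,2],s[i,3]) for i in range(1,n) if s[i,4]>=amin]
E
python3 - <<'E'
from h import *
d=load("top0.pkl"); s=load("scene0.pkl")
crop(d,200,170,420,370,3.5,"pics/c1.png"); crop(s,220,190,420,340,4,"pics/c2.png")
print("yellow top"); 
for b in blobs(d,(15,90,80),(35,255,255),(200,160,420,370)): print(b, cast(d,b[0],56).round(1))
print("black top")
for b in blobs(d,(0,0,0),(179,255,45),(200,200,400,345),20): print(b, cast(d,b[0],31).round(1))
print("yellow scene")
for b in blobs(s,(10,90,80),(35,255,255),(220,170,420,380)): print(b, cast(s,b[0],56).round(1))
E
```

```text
yellow top
(array([225.51, 180.91]), np.int32(583), np.int32(28), np.int32(27)) [ 655.8 -239.3   56. ]
(array([311.45, 270.11]), np.int32(331), np.int32(21), np.int32(21)) [ 510.3 -384.6   56. ]
(array([227.22, 279.33]), np.int32(143), np.int32(17), np.int32(17)) [ 492.9 -247.5   56. ]
(array([405.47, 337.79]), np.int32(148), np.int32(14), np.int32(14)) [ 403.5 -538.5   56. ]
(array([264.03, 356.16]), np.int32(69), np.int32(11), np.int32(12)) [ 370.5 -310.7   56. ]
black top
(array([278.65, 201.29]), np.int32(48), np.int32(16), np.int32(4)) [ 627.3 -326.6   31. ]
(array([279.44, 220.53]), np.int32(62), np.int32(10), np.int32(10)) [ 594.4 -328.7   31. ]
(array([316.05, 258.15]), np.int32(20), np.int32(7), np.int32(6)) [ 531.7 -391.7   31. ]
(array([370.79, 268.22]), np.int32(63), np.int32(9), np.int32(10)) [ 516.3 -483.9   31. ]
(array([298.9 , 271.38]), np.int32(21), np.int32(5), np.int32(6)) [ 509.  -363.3   31. ]
(array([318.65, 279.95]), np.int32(20), np.int32(6), np.int32(7)) [ 495.2 -396.7   31. ]
(array([283.32, 323.97]), np.int32(59), np.int32(10), np.int32(10)) [ 421.2 -339.2   31. ]
yellow scene
(array([300.12, 187.54]), np.int32(369), np.int32(23), np.int32(20)) [ 625.8 -258.5   56. ]
(array([256.14, 217.82]), np.int32(100), np.int32(16), np.int32(15)) [ 521.8 -230.    56. ]
(array([330.92, 254.93]), np.int32(261), np.int32(20), np.int32(17)) [ 510.8 -385.6   56. ]
(array([245.84, 282.7 ]), np.int32(70), np.int32(10), np.int32(12)) [ 396.7 -294.4   56. ]
(array([390.72, 365.07]), np.int32(176), np.int32(15), np.int32(15)) [ 376.2 -553.    56. ]
```

View pics/c1.png

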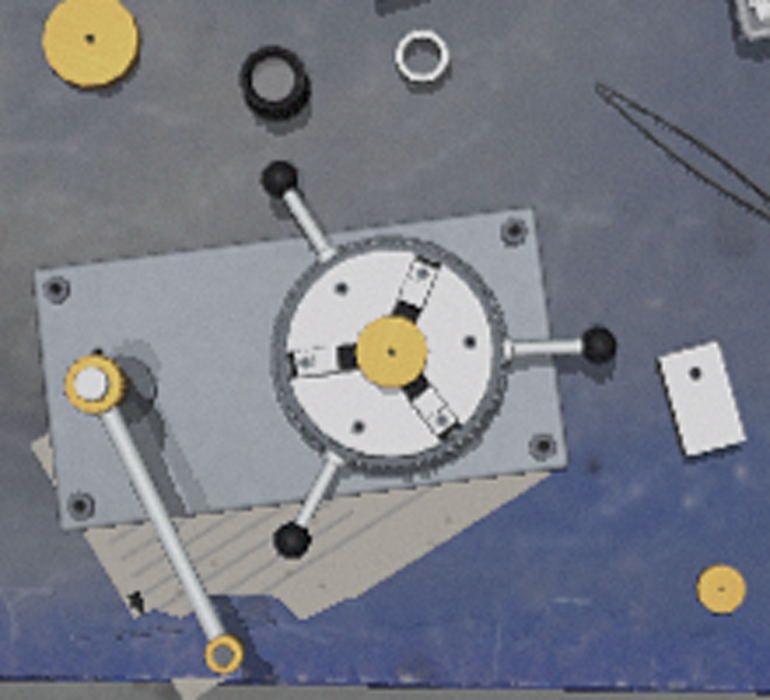

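View pics/c2.png

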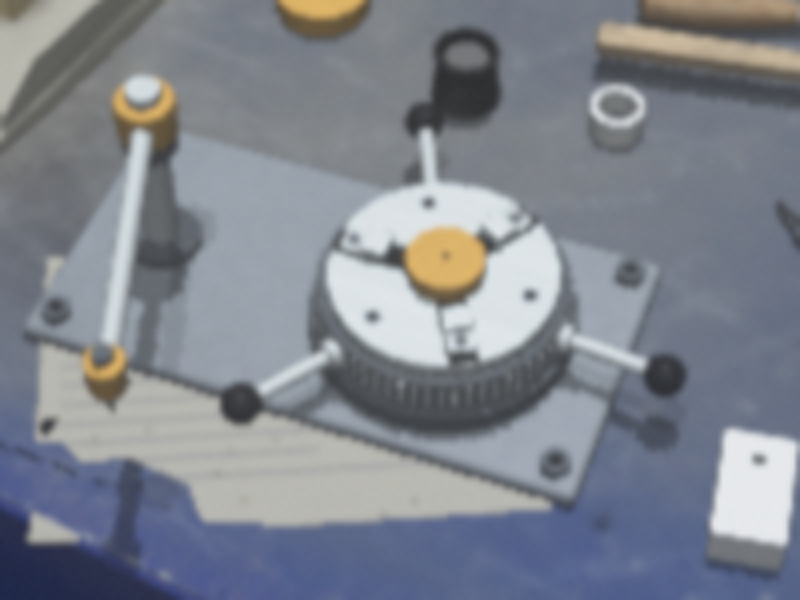

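The crop confirms it: the blank at top (311,270) is the middle of three sizes (21 px, against 28 and 14), has the dark dot, and sits in the chuck. The balls are at (279,220), (371,268) and (283,324). Their mean gives the axis at about (510.6, -384). Next come the gauge, the jaws, the tool axes and the height map for a safe approach.

Run:
```python
from h import *
from scipy.spatial.transform import Rotation as Ro
o=manip.get_obs(); print(Ro.from_quat(o["tcp_rot"]).as_matrix().round(3))
d=load("top0.pkl"); s=load("scene0.pkl")
print("pivot top", cast(d,(226.6,279.3),108), "hub scene",cast(s,(255.5,213.5),108))
print("gauge holder", cast(d,(263.8,356.5),97), cast(s,(245.8,281.5),92))
C=np.array([510.6,-383.9])
H={}
for n,q in (("top",d),("scene",s)):
    z=q["z_map"]; v,u=np.mgrid[:480,:640]; K=q["intrinsics"]
    R,_=cv2.Rodrigues(np.array(q["rvec"],float)); t=np.array(q["tvec"]).ravel()
    p=np.stack([(u-K[0,2])/K[0,0]*z,(v-K[1,2])/K[1,1]*z,z],-1).reshape(-1,3)[z.ravel()>0]
    w=(p-t)@R
    for x0 in range(0,800,100):
        r=[]
        for y0 in range(500,-700,-100):
            m=(w[:,0]>=x0)&(w[:,0]<x0+100)&(w[:,1]>=y0)&(w[:,1]<y0+100)
            r.append(int(w[m,2].max()) if m.sum()>5 else -999)
        print(n,x0,r)
# jaw faces, unwrap polar at z=53
img=d["pixels"]; 
th=np.radians(np.arange(0,360,1)); r=np.arange(10,60,.25)
P=np.stack([C[0]+r[None]*np.cos(th)[:,None],C[1]+r[None]*np.sin(th)[:,None],np.full((360,r.size),53.)],-1)
uv=proj(d,P).reshape(360,-1,2).astype(np.float32)
un=cv2.remap(img,uv[...,0],uv[...,1],cv2.INTER_LINEAR)
cv2.imwrite("pics/polar.png",cv2.resize(un.transpose(1,0,2),None,fx=2,fy=2))
```

```text
[[ 0.95  -0.001  0.312]
 [-0.312 -0.002  0.95 ]
 [ 0.    -1.    -0.002]]
pivot top [ 491.41309407 -254.56253428  108.        ] hub scene [ 491.09782603 -255.63594715  108.        ]
gauge holder [ 374.09631843 -313.97893813   97.        ] [ 378.76950564 -311.74161146   92.        ]
top 0 [-782, -784, -783, -783, -689, -999, -999, -203, -784, -781, -782, -783]
top 100 [-786, -784, -781, -785, -15, -19, -153, -163, -782, -784, -785, -783]
top 200 [-786, -785, -785, -785, -782, -786, -784, -783, -785, -786, -785, -784]
top 300 [-999, -999, -999, -999, 6, 7, 8, 7, 97, 109, 7, 12]
top 400 [-999, -999, -999, -999, 7, 140, 140, 140, 112, 98, 58, 25]
top 500 [-999, -999, -999, -999, -999, 168, 202, 170, 105, 62, 59, 24]
top 600 [-999, -999, -999, -999, -999, 168, 264, 171, 20, 36, 26, 32]
top 700 [-999, -999, -999, -999, 120, 238, 143, 142, 459, 463, 27, 30]
scene 0 [-999, -999, -999, -999, -999, -999, 12, 6, -999, -999, -999, -999]
scene 100 [-999, -999, -788, -786, -689, 2, 10, 5, -999, -999, -999, -999]
scene 200 [-787, -787, -786, -786, -786, -786, -785, -787, -999, -999, -999, -999]
scene 300 [-786, -783, -786, -782, 6, 6, 7, 7, 97, 109, 6, 11]
scene 400 [-783, -25, -786, -788, 131, 135, 140, 140, 111, 98, 57, 24]
scene 500 [4, -18, -999, -999, 147, 169, 202, 170, 109, 60, 59, 24]
scene 600 [197, -28, -999, -999, 145, 167, 263, 171, 19, 40, 25, 31]
scene 700 [199, 191, -999, -999, 130, 239, 142, 143, 24, 26, 27, 30]
```

View pics/polar.png

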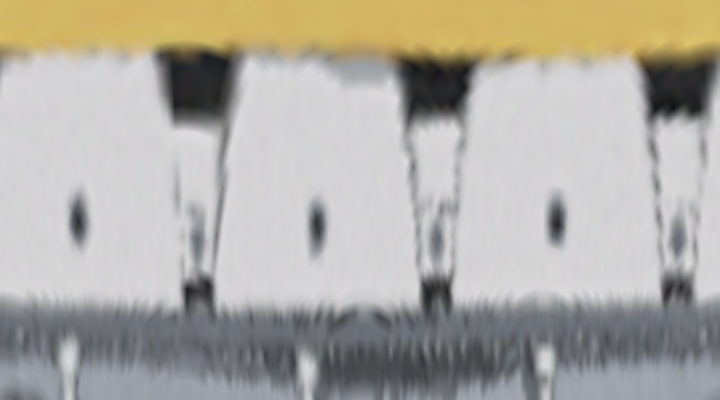

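```bash
cat >> h.py <<'E'
from scipy.spatial.transform import Rotation as Ro
def rows(T,pos=None,yaw=None):
    """T: list of (x,y,z[,yaw_deg world of tool x]); prints tool shift cm + roll deg"""
    o=manip.get_obs(); p=np.array(o["tool_pos"]) if pos is None else np.array(pos,float)
    R=Ro.from_quat(o["tcp_rot"]).as_matrix(); y0=np.degrees(np.arctan2(R[1,0],R[0,0]))
    if yaw is not None:
        y0=yaw; c,s=np.cos(np.radians(y0)),np.sin(np.radians(y0)); R=np.array([[c,0,-s],[s,0,c],[0,-1,0.]])
    print("from",p.round(1),"yaw",round(y0,1))
    X=[];Q=[]
    for t in T:
        X.append([round(float(a),2) for a in R.T@(np.array(t[:3])-p)/10])
        Q.append(round(float((y0-t[3]+180)%360-180),1) if len(t)>3 else 0)
    print(X);print(Q)
def lin(a,b,n): 
    a=np.array(a,float);b=np.array(b,float); return [a+(b-a)*i/n for i in range(1,n+1)]
E
python3 - <<'E'
from h import *
rows([(450,0,260),(450,-250,260),(533,-455,260,-72)],pos=[195.2,593.7,231.3])
E
```

```text
from [195.2 593.7 231.3] yaw -18.2
[[42.75, -2.78, -48.44], [50.56, -2.74, -72.19], [64.85, -2.71, -89.07]]
[0, 0, 53.8]
```

Emit:
{"name": "drive_tool", "arguments": {
  "xyz": [
    [3.9, -0.3, -4.4],
    [7.8, -0.6, -8.8],
    [11.7, -0.9, -13.2],
    [15.6, -1.2, -17.6],
    [19.5, -1.5, -22],
    [23.4, -1.8, -26.4],
    [27.3, -2.1, -30.8],
    [31.2, -2.4, -35.2],
    [35.1, -2.7, -39.6],
    [39, -2.8, -44],
    [42.8, -2.8, -48.4],
    [42.8, -2.8, -48.4]
  ],
  "roll": [0, 0, 0, 0, 0, 0, 0, 0, 0, 0, 0, 0],
  "fingers": [0, 0, 0, 0, 0, 0, 0, 0, 0, 0, 0, 0],
  "force": 40
}}

```text
time: 1.6
tool_pos: [451.2, -4.7, 259.3]
tcp_rot: [0.698, -0.115, 0.115, -0.697]
contact_force: [0.2, 0.8, 0.2]
opening: -0.2
```

Run:
```python
from h import *
o=manip.get_obs(); print(o["time"],o["joints"],o["contact_force"],o["opening"])
rows([(450,-250,260),(533,-455,260,-72)])
```

```text
1.6 [-0.68689513 -0.0362556   0.61641451  1.7927377   0.02249103  1.378285
  1.1694676 ] [0.20888622 0.75128115 0.16271997] -0.20701431419914335
from [451.2  -4.7 259.3] yaw -18.7
[[7.74, -0.04, -23.27], [22.18, -0.02, -40.03]]
[0, 53.3]
```

Emit:
{"name": "drive_tool", "arguments": {
  "xyz": [
    [1.6, 0, -4.7],
    [3.2, 0, -9.4],
    [4.8, 0, -14],
    [6.4, 0, -18.6],
    [7.8, 0, -23.2],
    [10.6, 0, -26.6],
    [13.5, 0, -30],
    [16.4, 0, -33.4],
    [19.3, 0, -36.7],
    [22.2, 0, -40],
    [22.2, 0, -40]
  ],
  "roll": [0, 0, 5, 11, 18, 25, 32, 39, 46, 53.3, 53.3],
  "fingers": [0, 0, 0, 0, 0, 0, 0, 0, 0, 0, 0]
}}

```text
time: 2.98
tool_pos: [536.0, -451.0, 256.0]
tcp_rot: [0.574, -0.416, 0.413, -0.572]
contact_force: [-0.5, 1.1, -0.9]
opening: -0.0
```

Run:
```python
from h import *
o=manip.get_obs(); print(o["time"],o["joints"].round(2),o["contact_force"],o["tool_pos"])
d=grab("wrist","w1"); cv2.imwrite("pics/w1.png",d["pixels"]); print(d["mount"])
d=grab("scene","s1"); cv2.imwrite("pics/s1.png",d["pixels"])
```

```text
2.975 [ 0.15  0.7   0.96  1.1  -0.56  1.59  1.29] [-0.51325395  1.05976058 -0.86936791] [ 535.97323458 -450.99194834  255.99546259]
[[ 6.27245268e-04  9.52648484e-01  3.04073136e-01 -7.59843117e+01]
 [-3.83738377e-04 -3.04072945e-01  9.52648675e-01 -1.43169161e+02]
 [ 9.99999730e-01 -7.14228905e-04  1.74839467e-04 -2.28417869e-01]
 [ 0.00000000e+00  0.00000000e+00  0.00000000e+00  1.00000000e+00]]
```

View pics/w1.png

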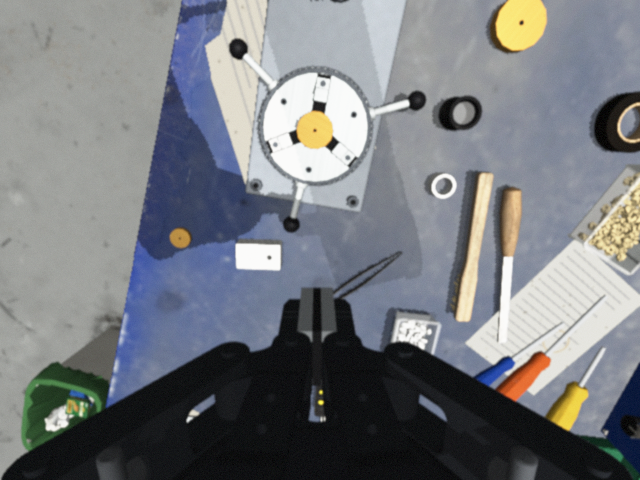

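View pics/s1.png

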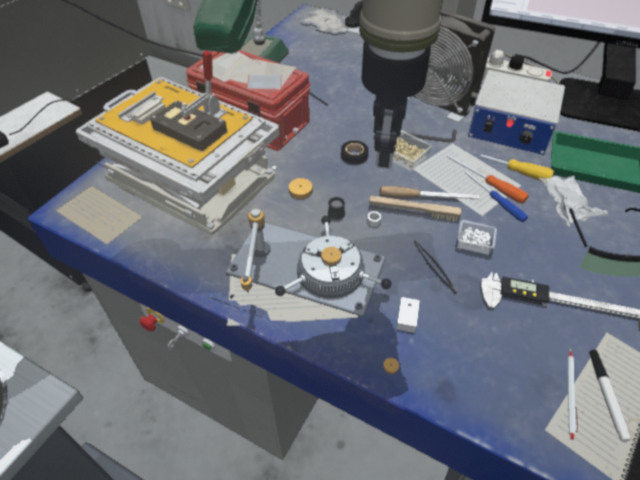

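The wrist view shows the shut fingertip at (317,290), well clear of the spoke B ball at (291,224) and the block at (258,256). I'll descend behind spoke B.

Run:
```python
from h import *
o=manip.get_obs(); print(o["tool_pos"]); print(load("w1.pkl")["intrinsics"])
rows([(535,-454.8,255,-71),(535,-454.8,18,-71)])
d=load("w1.pkl"); q=o["tcp_rot"]
```

```text
[ 536.52870486 -448.69696655  258.13983772]
[[360.05864323   0.         316.53831716]
 [  0.         360.05864323 236.71201681]
 [  0.           0.           1.        ]]
from [ 536.5 -448.7  258.1] yaw -71.5
[[0.53, 0.31, -0.34], [0.57, 24.01, -0.31]]
[-0.5, -0.5]
```

Emit:
{"name": "drive_tool", "arguments": {
  "xyz": [
    [0.3, 3, -0.2],
    [0.5, 6, -0.3],
    [0.5, 9, -0.3],
    [0.5, 12, -0.3],
    [0.5, 15, -0.3],
    [0.5, 18, -0.3],
    [0.5, 20, -0.3],
    [0.5, 22, -0.3],
    [0.5, 23.5, -0.3],
    [0.5, 23.8, -0.3]
  ],
  "roll": [0, 0, 0, 0, 0, 0, 0, 0, 0, 0],
  "fingers": [0, 0, 0, 0, 0, 0, 0, 0, 0, 0]
}}

```text
time: 4.32
tool_pos: [535.0, -454.4, 20.3]
tcp_rot: [-0.574, 0.414, -0.413, 0.574]
contact_force: [-0.2, 0.2, 0.1]
opening: 0.0
```

Run:
```python
from h import *
o=manip.get_obs(); print(o["time"],o["joints"].round(2),o["contact_force"],o["tool_pos"])
d=grab("wrist","w2"); cv2.imwrite("pics/w2.png",d["pixels"])
print(manip.get_obs()["tool_pos"],manip.get_obs()["contact_force"])
```

```text
4.325 [ 0.15  0.87  0.86  1.39 -0.67  1.19  1.4 ] [-0.18532909  0.19028392  0.06834725] [ 534.9844735  -454.40657123   20.29511643]
[ 535.04962228 -454.71769367   20.64051988] [-0.23109949  0.4957632  -0.27589179]
```

View pics/w2.png

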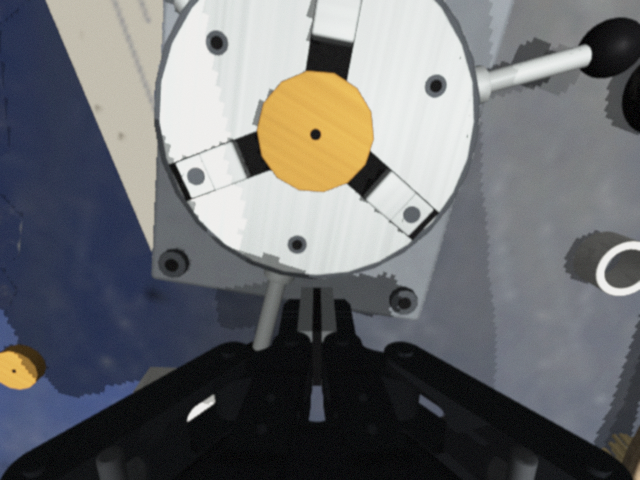

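The fingertip is beside spoke B (rod at (268,315), tip at (317,290)), at a radius of about 75 mm. I'll work out the clockwise arc.

```bash
cat >> h.py <<'E'
C=np.array([510.6,-383.9])
def arc(phis,r=75,z=20): return [(C[0]+r*np.cos(np.radians(f)),C[1]+r*np.sin(np.radians(f)),z,f) for f in phis]
E
python3 - <<'E'
from h import *
rows(arc(np.arange(-77,-150,-6.5)),yaw=None)
E
```

```text
from [ 535.  -454.7   20.6] yaw -71.5
[[-0.03, 0.06, -0.79], [-0.16, 0.07, -1.63], [-0.38, 0.07, -2.45], [-0.69, 0.07, -3.24], [-1.1, 0.07, -3.99], [-1.58, 0.07, -4.69], [-2.14, 0.07, -5.33], [-2.77, 0.07, -5.9], [-3.46, 0.07, -6.4], [-4.2, 0.07, -6.81], [-4.99, 0.07, -7.14], [-5.8, 0.07, -7.38]]
[5.5, 12.0, 18.5, 25.0, 31.5, 38.0, 44.5, 51.0, 57.5, 64.0, 70.5, 77.0]
```

Emit:
{"name": "drive_tool", "arguments": {
  "xyz": [
    [-0.03, 0.05, -0.8],
    [-0.15, 0.05, -1.63],
    [-0.38, 0.05, -2.45],
    [-0.7, 0.05, -3.24],
    [-1.1, 0.05, -4],
    [-1.58, 0.05, -4.7],
    [-2.14, 0.05, -5.33],
    [-2.77, 0.05, -5.9],
    [-3.46, 0.05, -6.4],
    [-4.2, 0.05, -6.8],
    [-5, 0.05, -7.14],
    [-5.8, 0.05, -7.38]
  ],
  "roll": [5.5, 12, 18.5, 25, 31.5, 38, 44.5, 51, 57.5, 64, 70.5, 77],
  "fingers": [0, 0, 0, 0, 0, 0, 0, 0, 0, 0, 0, 0]
}}

```text
time: 5.88
tool_pos: [447.5, -425.0, 22.5]
tcp_rot: [0.19, -0.679, 0.682, -0.191]
contact_force: [1.5, -4.0, -0.4]
opening: -0.0
```

Run:
```python
from h import *
o=manip.get_obs(); print(o["time"],o["joints"].round(2),o["contact_force"],o["tool_pos"],o["moment"])
d=grab("wrist","w3"); cv2.imwrite("pics/w3.png",d["pixels"])
o=manip.get_obs();print(o["tool_pos"],o["contact_force"])
d=grab("top","t3"); crop(d,200,170,420,370,3.5,"pics/t3.png")
```

```text
5.875 [-0.05  0.88  1.16  1.67 -0.87  1.19  0.31] [ 1.5047436  -4.00555926 -0.42965416] [ 447.5053406  -425.02542123   22.47822944] [-0.91435009 -0.28927752 -0.0172872 ]
[ 447.03169728 -424.06272884   22.18701819] [ 0.94296472 -2.87606006  1.36112506]
```

View pics/w3.png

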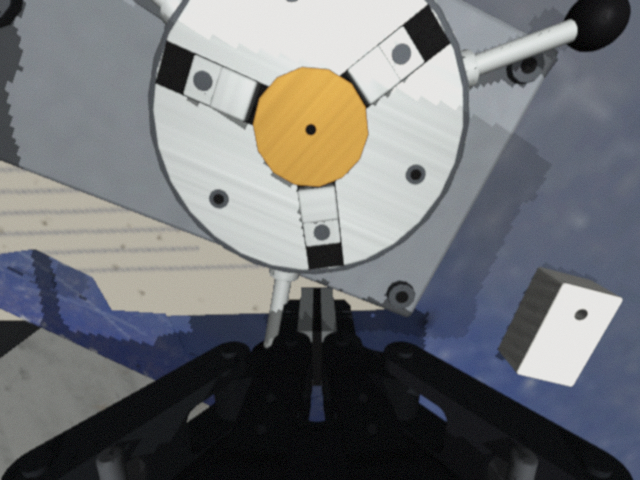

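View pics/t3.png

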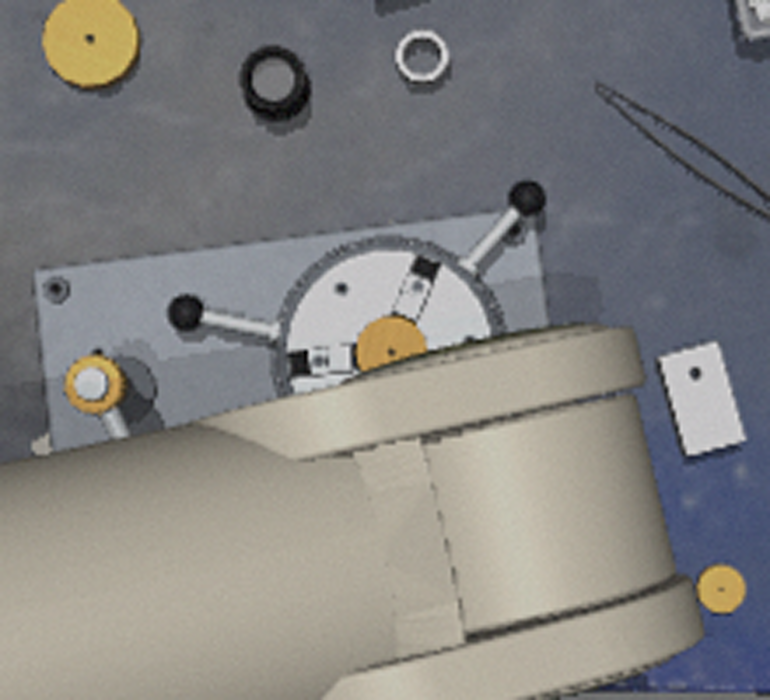

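The push works: the spokes have turned, the jaws have nearly reached the blank (wrist view (311,128)), and the blank is untouched. The force is about 3 N. I'll measure the ring angle from the two visible balls.

```bash
cat >> h.py <<'E'
def ring(d,box=(200,195,400,345)):
    out=[]
    for b in blobs(d,(0,0,0),(179,255,50),box,40):
        if b[2]<13 and b[3]<13:
            p=cast(d,b[0],31)[:2]-C; a=np.degrees(np.arctan2(p[1],p[0]))
            if 80<np.hypot(*p)<115: out.append((round(float(np.hypot(*p)),1),round(float(a),1),round(float(np.radians((33.4-a+60)%120-60)),3)))
    return out
E
python3 - <<'E'
from h import *
print(ring(load("top0.pkl")),ring(load("t3.pkl")))
for n in ("top0","t3"):
    print(blobs(load(n+".pkl"),(15,90,80),(35,255,255),(295,240,330,290)))
rows(arc([-155,-160,-163,-166,-168,-170]))
E
```

```text
[(100.2, 33.4, -0.001), (100.2, -86.9, 0.006), (100.0, 153.4, 0.001)] [(100.3, -40.5, -0.805), (100.2, 79.5, -0.805)]
[(array([311.45, 270.11]), np.int32(331), np.int32(21), np.int32(21))]
[(array([310.55, 267.4 ]), np.int32(220), np.int32(21), np.int32(16))]
from [ 447.2 -424.2   22.1] yaw -148.6
[[-0.06, 0.21, -0.97], [-0.16, 0.21, -1.62], [-0.24, 0.21, -2.0], [-0.35, 0.21, -2.38], [-0.43, 0.21, -2.63], [-0.53, 0.21, -2.87]]
[6.4, 11.4, 14.4, 17.4, 19.4, 21.4]
```

Emit:
{"name": "drive_tool", "arguments": {
  "xyz": [
    [-0.03, 0, -0.4],
    [-0.06, 0, -0.8],
    [-0.08, 0, -1.15],
    [-0.08, 0, -1.15]
  ],
  "roll": [3, 6, 8.5, 8.5],
  "fingers": [0, 0, 0, 0]
}}

```text
time: 6.48
tool_pos: [442.0, -414.3, 22.0]
tcp_rot: [0.141, -0.692, 0.694, -0.142]
contact_force: [-0.0, -4.5, 4.8]
opening: -0.1
```

Run:
```python
from h import *
o=manip.get_obs(); print(o["time"],o["contact_force"],o["tool_pos"])
d=grab("top","t4"); print(ring(d)); o=manip.get_obs(); print(o["contact_force"],o["tool_pos"])
d=grab("wrist","w4"); cv2.imwrite("pics/w4.png",d["pixels"][:320])
```

```text
6.475 [-0.0137903  -4.46306696  4.75696189] [ 441.97627858 -414.25355461   21.9689703 ]
[(100.1, -48.8, -0.66), (100.5, 71.2, -0.66)]
[ 0.27394693 -3.8369943   5.47856812] [ 441.93106503 -414.25360677   21.89066989]
```

View pics/w4.png

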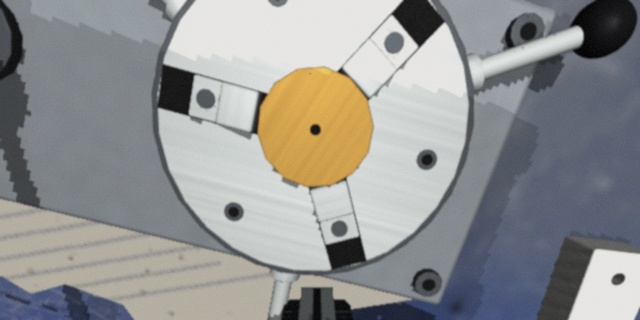

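Turned 1.435 rad so far, so the ring is at about 1.5. Only a small gap is left at the left jaw (258,112). The vertical reading of 5 N suggests the finger rubs on the rod, so I'll ease up 1.5 mm while going on in small steps.

Emit:
{"name": "drive_tool", "arguments": {
  "xyz": [
    [0, -0.15, -0.1],
    [0, -0.15, -0.27],
    [0, -0.15, -0.4],
    [0, -0.15, -0.4]
  ],
  "roll": [0, 2, 3, 3],
  "fingers": [0, 0, 0, 0]
}}

```text
time: 7.08
tool_pos: [440.0, -409.1, 22.3]
tcp_rot: [-0.123, 0.696, -0.696, 0.123]
contact_force: [0.5, -2.9, 1.9]
opening: -0.4
```

```bash
cat > chk.py <<'E'
from h import *
import sys
n=sys.argv[1]
o=manip.get_obs(); d=grab("top","t"+n); r=ring(d); p=manip.get_obs()
print(o["time"],o["contact_force"].round(2),p["contact_force"].round(2),p["tool_pos"].round(1),p["moment"].round(2)); print(r,"turned deg",33.4-r[0][1] if r else None)
E
python3 chk.py 5
```

```text
7.075 [ 0.5  -2.94  1.91] [ 0.77 -3.29  1.78] [ 440.  -409.1   22.2] [-0.59 -0.16 -0.01]
[(99.8, -52.8, -0.589), (100.1, 67.1, -0.589)] turned deg 86.19999999999999
```

Emit:
{"name": "drive_tool", "arguments": {
  "xyz": [
    [0, 0, -0.13],
    [0, 0, -0.26],
    [0, 0, -0.26]
  ],
  "roll": [1, 2, 2],
  "fingers": [0, 0, 0]
}}

```text
time: 7.5
tool_pos: [439.1, -406.8, 22.3]
tcp_rot: [0.111, -0.698, 0.698, -0.11]
contact_force: [0.5, -4.1, 1.6]
opening: -0.2
```

```bash
python3 chk.py 6
```

```text
7.5 [ 0.52 -4.08  1.57] [ 0.66 -3.92  1.36] [ 439.1 -406.8   22.3] [-0.7  -0.23 -0.07]
[(100.0, -55.0, -0.552), (100.3, 65.2, -0.555)] turned deg 88.4
```

Emit:
{"name": "drive_tool", "arguments": {
  "xyz": [
    [0, 0, -0.13],
    [0, 0, -0.2],
    [0, 0, -0.2]
  ],
  "roll": [1, 1.5, 1.5],
  "fingers": [0, 0, 0]
}}

```text
time: 7.92
tool_pos: [438.5, -405.0, 22.4]
tcp_rot: [0.101, -0.7, 0.7, -0.101]
contact_force: [1.4, -5.2, 1.5]
opening: -0.0
```

```bash
python3 chk.py 7
```

```text
7.925 [ 1.4  -5.21  1.51] [ 1.19 -4.28  1.66] [ 438.5 -405.    22.3] [-0.89 -0.34  0.  ]
[(100.1, -56.1, -0.533), (100.4, 64.0, -0.534)] turned deg 89.5
```

Emit:
{"name": "drive_tool", "arguments": {
  "xyz": [
    [0, 0, -0.13],
    [0, 0, -0.26],
    [0, 0, -0.26]
  ],
  "roll": [1, 2, 2],
  "fingers": [0, 0, 0]
}}

```text
time: 8.35
tool_pos: [437.8, -402.7, 22.4]
tcp_rot: [0.089, -0.701, 0.702, -0.089]
contact_force: [1.4, -5.7, 1.3]
opening: 0.0
```

```bash
python3 chk.py 8
```

```text
8.35 [ 1.38 -5.65  1.26] [ 1.72 -6.18  1.09] [ 437.8 -402.7   22.4] [-1.08 -0.4  -0.  ]
[(100.1, -57.8, -0.502), (100.1, 62.1, -0.501)] turned deg 91.19999999999999
```

The force is climbing (3.3 → 4 → 4.8 → 6.3 N), with its onset near 1.54 rad turned. I'll go about 0.05 rad further.

Emit:
{"name": "drive_tool", "arguments": {
  "xyz": [
    [0, 0, -0.13],
    [0, 0, -0.26],
    [0, 0, -0.37],
    [0, 0, -0.37]
  ],
  "roll": [1, 2, 2.8, 2.8],
  "fingers": [0, 0, 0, 0]
}}

```text
time: 8.9
tool_pos: [436.9, -399.7, 22.5]
tcp_rot: [0.072, -0.703, 0.704, -0.072]
contact_force: [2.6, -7.7, 0.1]
opening: -0.1
```

```bash
python3 chk.py 9;python3 - <<'E'
from h import *
d=grab("wrist","w9"); cv2.imwrite("pics/w9.png",d["pixels"])
E
```

```text
8.9 [ 2.57 -7.75  0.08] [ 2.44 -7.47  0.12] [ 436.9 -399.7   22.5] [-1.56 -0.5  -0.05]
[(100.2, 59.8, -0.462), (99.7, -60.2, -0.46)] turned deg -26.4
```

View pics/w9.png

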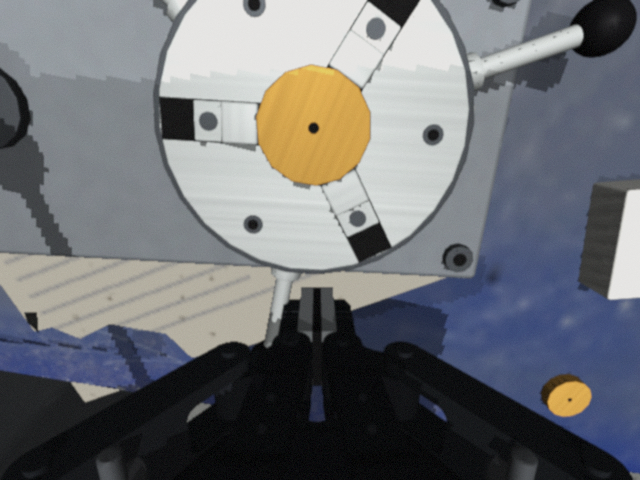

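Turned 1.633 rad with about 8 N at the spoke, which is roughly 0.1 rad past the onset and snug. All three jaws touch the blank at (313,127). I'll back off from the spoke and lift.

Emit:
{"name": "drive_tool", "arguments": {
  "xyz": [
    [0, 0, 0.8],
    [0, 0, 1.8],
    [0, -2, 2],
    [0, -5, 2],
    [0, -9, 2],
    [0, -13, 2],
    [0, -17, 2],
    [0, -18, 2]
  ],
  "roll": [0, 0, 0, 0, 0, 0, 0, 0],
  "fingers": [0, 0, 0, 0, 0, 0, 0, 0]
}}

```text
time: 10.0
tool_pos: [440.7, -419.7, 206.3]
tcp_rot: [0.071, -0.702, 0.705, -0.073]
contact_force: [-0.2, -0.2, -0.9]
opening: -0.2
```

```bash
python3 chk.py 10
cat >> h.py <<'E'
P=np.array([491.2,-255.])
def garc(ths,off,r=75,z=80):
    o=[]
    for t in ths:
        a=np.radians(t); e=np.array([np.cos(a),np.sin(a)]); n=np.array([-e[1],e[0]]); q=P+r*e-off*n; o.append((q[0],q[1],z,t))
    return o
E
python3 - <<'E'
from h import *
d=grab("wrist","w10"); cv2.imwrite("pics/w10.png",d["pixels"])
s=grab("scene","s10"); crop(s,220,190,420,340,4,"pics/s10.png")
g=garc([-153.5],40)[0]; print(g)
rows([(*g[:2],200,g[3]),g])
print(ring(s))
E
```

```text
10.0 [-0.18 -0.23 -0.95] [ 0.22 -1.    0.11] [ 440.9 -419.5  205.9] [ 0.01 -0.   -0.03]
[(100.4, 60.9, -0.48), (100.1, -59.3, -0.476)] turned deg -27.5
(np.float64(406.23201035545577), np.float64(-252.66746151915467), 80, -153.5)
from [ 440.8 -418.4  202.6] yaw -168.3
[[0.02, 0.26, -16.93], [0.03, 12.26, -16.93]]
[-14.8, -14.8]
[]
```

View pics/w10.png

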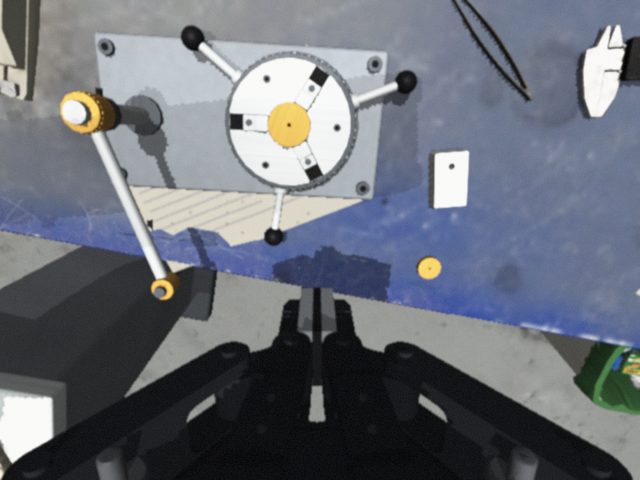

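View pics/s10.png

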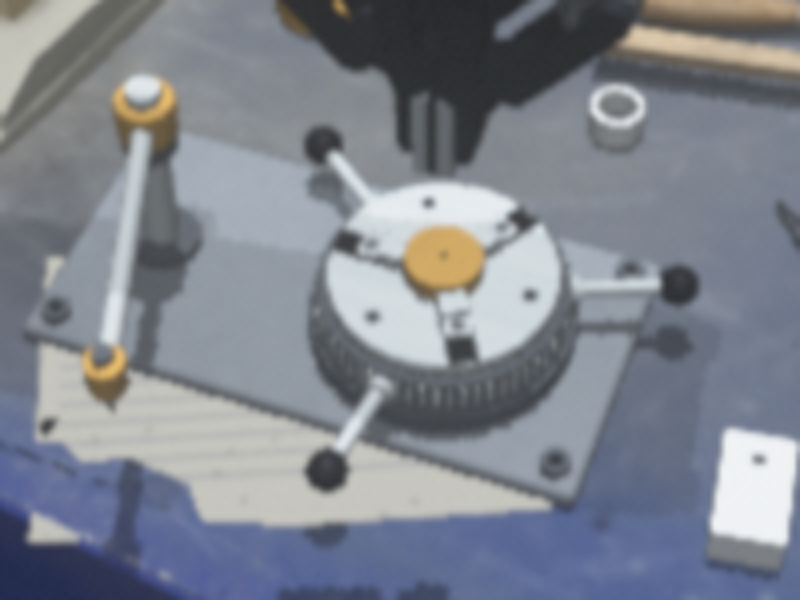

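The ring stays at about 1.61 rad turned with the finger away, and the blank is centred at (289,125) in the wrist view. The gauge arm runs from (88,115) to (165,288). I'll go to its +y side.

Emit:
{"name": "drive_tool", "arguments": {
  "xyz": [
    [0, 0, -3.5],
    [0, 0, -7.5],
    [0, 0, -11.5],
    [0, 0, -15],
    [0, 0, -17],
    [0, 2, -17],
    [0, 5, -17],
    [0, 8, -17],
    [0, 10.5, -17],
    [0, 12, -17],
    [0, 12.2, -17]
  ],
  "roll": [-3, -6, -9, -12, -14.8, -14.8, -14.8, -14.8, -14.8, -14.8, -14.8],
  "fingers": [0, 0, 0, 0, 0, 0, 0, 0, 0, 0, 0]
}}

```text
time: 11.52
tool_pos: [405.6, -251.7, 79.3]
tcp_rot: [-0.163, 0.689, -0.688, 0.161]
contact_force: [-0.3, 0.3, -0.5]
opening: 0.2
```

Run:
```python
from h import *
o=manip.get_obs(); print(o["time"],o["joints"].round(2),o["contact_force"].round(2),o["tool_pos"])
d=grab("wrist","w11"); cv2.imwrite("pics/w11.png",d["pixels"])
s=grab("scene","s11"); crop(s,200,160,400,310,4,"pics/s11.png")
rows(garc([-153.5,-150,-144,-138,-132,-126,-120,-114,-108,-102,-97],15))
```

```text
11.525 [-0.55  0.49  1.29  1.99 -0.54  1.07 -0.12] [-0.32  0.29 -0.49] [ 405.56928834 -251.65074504   79.34589318]
from [ 406.4 -252.2   80.5] yaw -153.5
[[0.03, 0.05, 2.53], [0.11, 0.05, 2.99], [0.18, 0.05, 3.79], [0.16, 0.05, 4.59], [0.06, 0.05, 5.39], [-0.12, 0.05, 6.16], [-0.39, 0.05, 6.92], [-0.73, 0.05, 7.65], [-1.14, 0.05, 8.33], [-1.63, 0.05, 8.97], [-2.08, 0.05, 9.46]]
[-0.0, -3.5, -9.5, -15.5, -21.5, -27.5, -33.5, -39.5, -45.5, -51.5, -56.5]
```

View pics/w11.png

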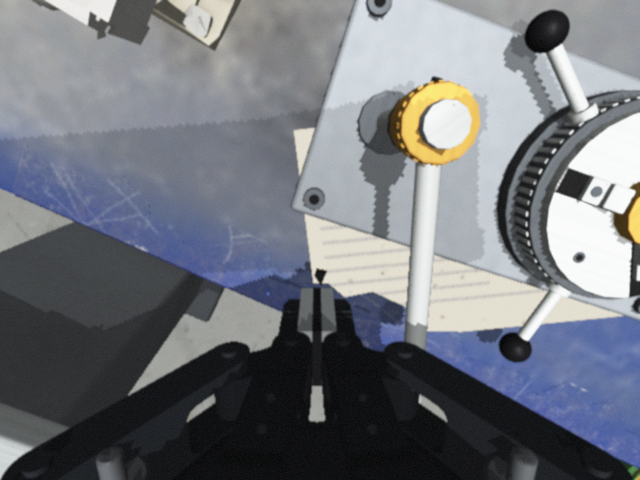

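View pics/s11.png

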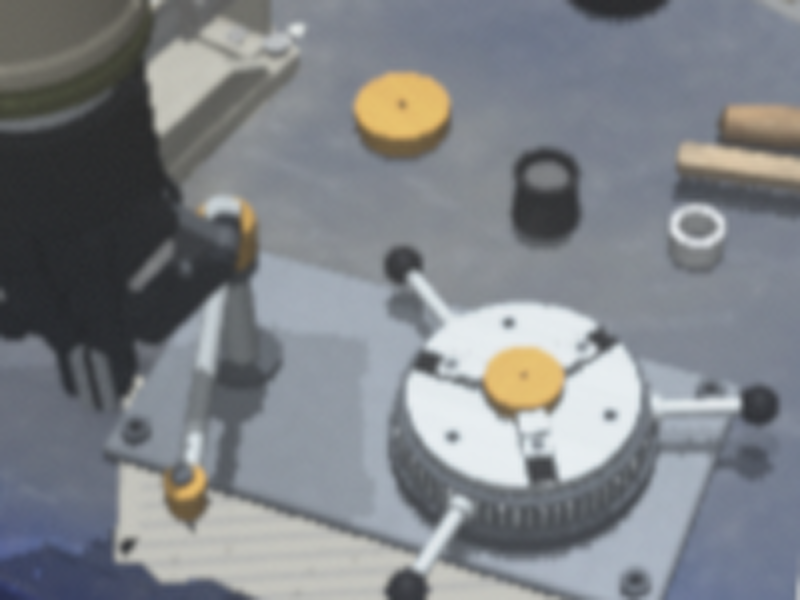

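The fingertip at (317,290) is clear of the arm, whose rod is at (420,260), on its left (+y) side. Next is the main swing, stopping well short of the axis.

Emit:
{"name": "drive_tool", "arguments": {
  "xyz": [
    [0, 0.05, 1.3],
    [0, 0.05, 2.3],
    [0.1, 0.05, 3],
    [0.18, 0.05, 3.8],
    [0.16, 0.05, 4.6],
    [0.06, 0.05, 5.4],
    [-0.12, 0.05, 6.15],
    [-0.4, 0.05, 6.9],
    [-0.73, 0.05, 7.65],
    [-1.14, 0.05, 8.3],
    [-1.5, 0.05, 8.8],
    [-1.63, 0.05, 8.97]
  ],
  "roll": [0, 0, -3.5, -9.5, -15.5, -21.5, -27.5, -33.5, -39.5, -45.5, -50, -51.5],
  "fingers": [0, 0, 0, 0, 0, 0, 0, 0, 0, 0, 0, 0]
}}

```text
time: 13.12
tool_pos: [461.1, -325.4, 80.1]
tcp_rot: [0.445, -0.549, 0.549, -0.445]
contact_force: [-0.3, 1.2, 0.7]
opening: -0.1
```

Run:
```python
from h import *
o=manip.get_obs(); print(o["time"],o["joints"].round(2),o["contact_force"].round(2),o["tool_pos"])
d=grab("wrist","w12"); cv2.imwrite("pics/w12.png",d["pixels"])
o=manip.get_obs()
s=grab("top","t12"); crop(s,200,200,420,370,3.5,"pics/t12.png")
s=grab("scene","s12"); crop(s,200,160,400,310,4,"pics/s12.png")
```

```text
13.125 [-0.15  0.53  0.94  1.76 -0.47  1.09  0.74] [-0.27  1.24  0.74] [ 461.12726351 -325.41875058   80.11057824]
```

View pics/w12.png

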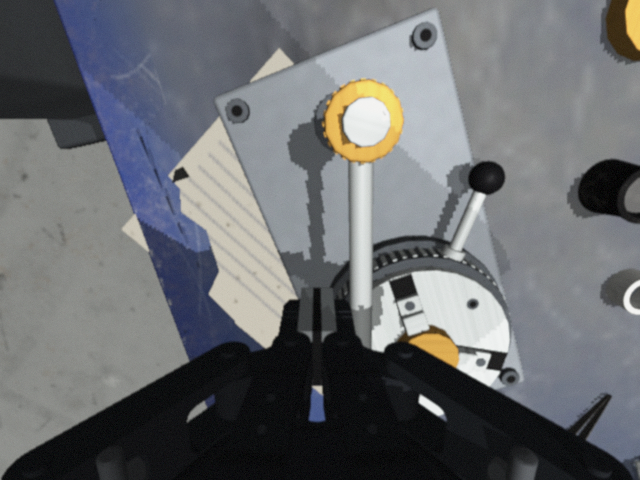

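View pics/s12.png

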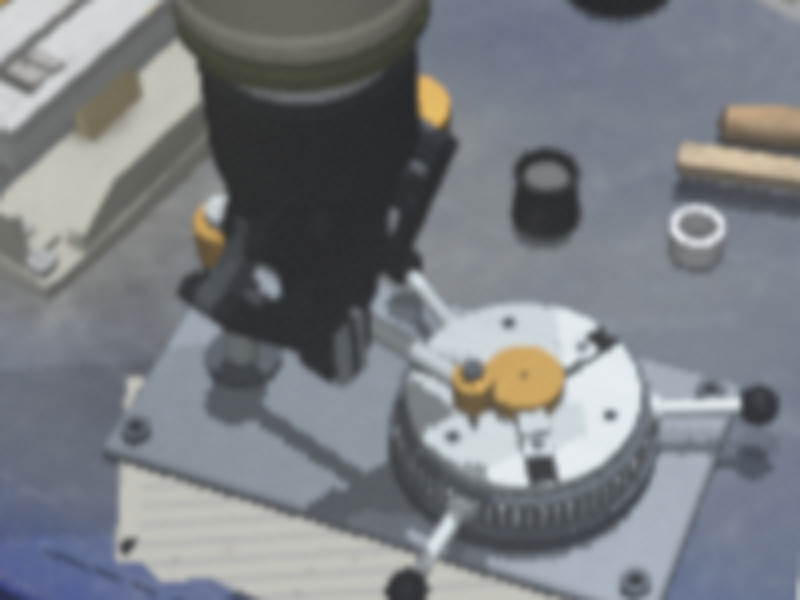

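View pics/t12.png

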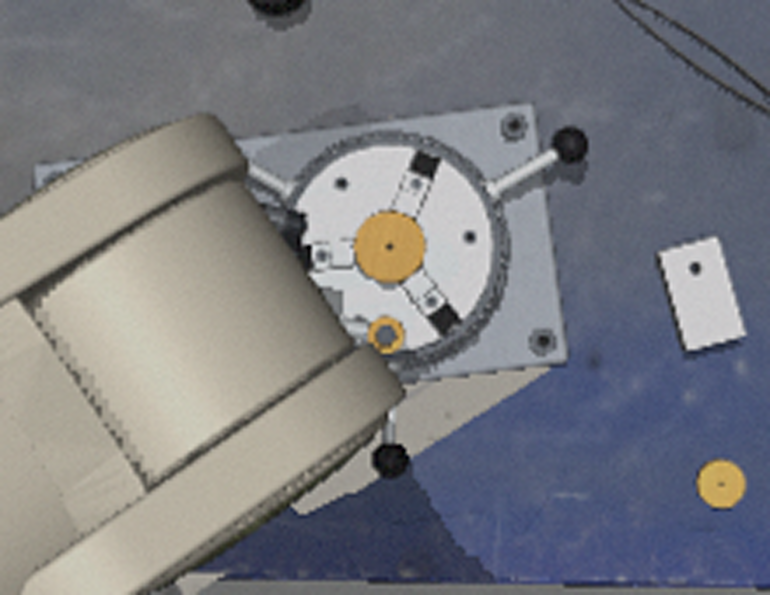

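```bash
cat >> h.py <<'E'
def tri(d1,u1,d2,u2):
    A=[]
    for d,u in((d1,u1),(d2,u2)):
        R,_=cv2.Rodrigues(np.array(d["rvec"],float)); A.append(np.array(d["intrinsics"])@np.c_[R,np.array(d["tvec"],float).ravel()])
    X=cv2.triangulatePoints(A[0],A[1],np.array(u1,float).reshape(2,1),np.array(u2,float).reshape(2,1)); return (X[:3]/X[3]).ravel()
E
python3 - <<'E'
from h import *
t=load("t12.pkl"); s=load("s12.pkl")
print("dot",tri(t,(200+389.5/3.5,200+246/3.5),s,(200+523/4,160+375/4)))
print("holdertop",tri(t,(200+386/3.5,200+333.5/3.5),s,(200+473/4,160+369/4)))
h=tri(t,(200+386/3.5,200+333.5/3.5),s,(200+473/4,160+369/4))[:2]-P
print(np.hypot(*h),np.degrees(np.arctan2(h[1],h[0])))
print(blobs(t,(10,90,80),(35,255,255),(290,250,330,310)))
print("tip scene at z66",cast(s,(318.5,265.5),66))
c=C-P;print(np.degrees(np.arctan2(c[1],c[0])),np.hypot(*c))
E
```

```text
dot [ 510.09176529 -384.83224016   59.4323222 ]
holdertop [ 469.40270207 -384.48115747  106.50079627]
131.30305532397028 -99.55576982871895
[(array([310.9 , 270.14]), np.int32(320), np.int32(20), np.int32(21)), (array([309.75, 295.47]), np.int32(57), np.int32(10), np.int32(10))]
tip scene at z66 [ 474.90630623 -382.24610934   66.        ]
-81.44097989216503 130.35171652111066
```

The tip is about 40 mm (about 17°) short. I'll push about 13° more, then do the fine approach.

Run:
```python
from h import *
print(manip.get_obs()["tool_pos"])
rows(garc([-102,-98,-94,-91,-89,-87,-85],15))
```

```text
[ 461.06083518 -325.3268949    80.04731656]
from [ 461.1 -325.3   80. ] yaw -102.1
[[-0.01, 0.0, -0.01], [0.08, 0.0, 0.51], [0.13, 0.01, 1.04], [0.14, 0.01, 1.44], [0.14, 0.01, 1.71], [0.12, 0.01, 1.98], [0.1, 0.01, 2.24]]
[-0.1, -4.1, -8.1, -11.1, -13.1, -15.1, -17.1]
```

Emit:
{"name": "drive_tool", "arguments": {
  "xyz": [
    [0.05, 0, 0.3],
    [0.08, 0, 0.6],
    [0.11, 0, 0.9],
    [0.13, 0, 1.2],
    [0.14, 0, 1.44],
    [0.14, 0, 1.6],
    [0.14, 0, 1.7],
    [0.14, 0, 1.7]
  ],
  "roll": [-2.3, -4.6, -7, -9.3, -11, -12.2, -13, -13],
  "fingers": [0, 0, 0, 0, 0, 0, 0, 0]
}}

```text
time: 14.28
tool_pos: [477.5, -329.9, 79.8]
tcp_rot: [-0.504, 0.496, -0.496, 0.504]
contact_force: [0.0, -0.5, 0.5]
opening: -0.3
```

Run:
```python
from h import *
o=manip.get_obs(); print(o["time"],o["contact_force"].round(2),o["tool_pos"])
t=grab("top","t13"); crop(t,270,230,370,310,8,"pics/t13.png")
s=grab("scene","s13"); crop(s,280,220,380,295,8,"pics/s13.png")
```

```text
14.275 [ 0.03 -0.47  0.5 ] [ 477.45667646 -329.91487352   79.78977591]
```

View pics/t13.png

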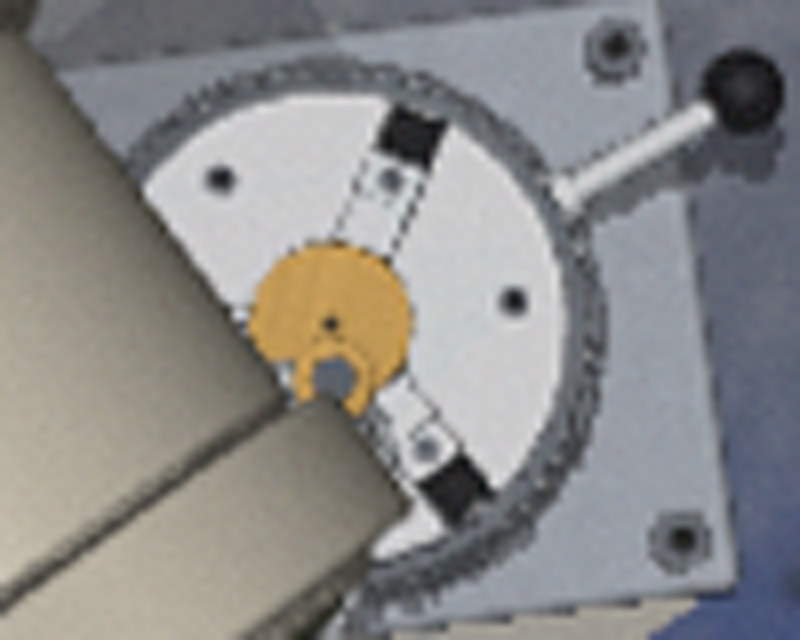

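View pics/s13.png

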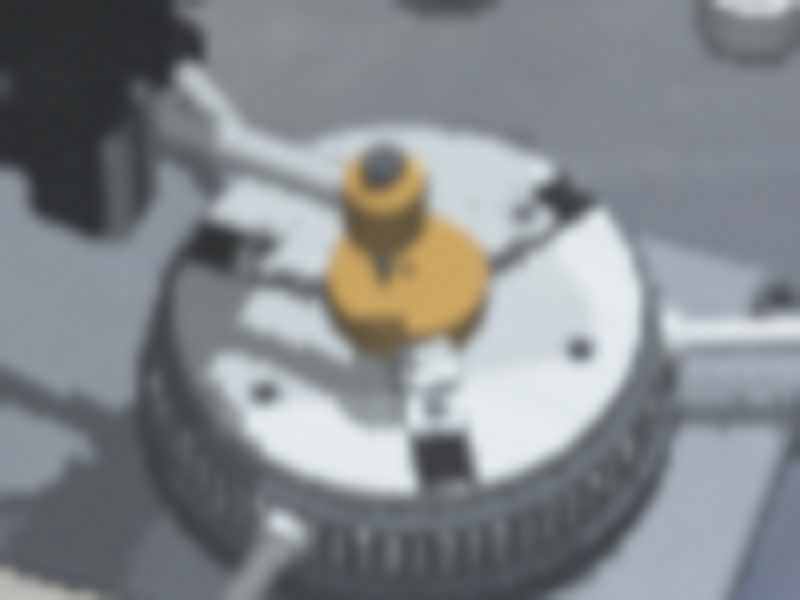

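In the scene crop the tip is at (384,283), full-image (328.0,255.4), and the dot is at (406,268), full-image (330.8,253.5). In the top crop the holder is at (334,376) and the dot at (331,323). Working out the gap.

```bash
cat > gap.py <<'E'
from h import *
import sys
n=sys.argv[1]; tip,dots,hol,dott=[np.array(eval(a),float) for a in sys.argv[2:6]]
t=load(f"t{n}.pkl"); s=load(f"s{n}.pkl")
dot=cast(s,dots,56)[:2]; tp=cast(s,tip,66)[:2]; dt=cast(t,dott,56)[:2]
u=np.array([.989,.149])
print("scene dot",dot.round(1),"tip",tp.round(1),"gap",(dot-tp).round(1))
print("top dot",dt.round(1),[ (z,(dt-cast(t,hol,z)[:2]).round(1)) for z in (98,102,106)])
E
python3 gap.py 13 "(280+384/8,220+283/8)" "(280+406/8,220+268/8)" "(270+334/8,230+377/8)" "(270+331/8,230+323.5/8)"
```

```text
scene dot [ 513.4 -383.9] tip [ 500.5 -385.6] gap [12.9  1.8]
top dot [ 509.7 -384.5] [(98, array([12.4,  1.2])), (102, array([12.5,  1.2])), (106, array([12.7,  1.2]))]
```

Emit:
{"name": "drive_tool", "arguments": {
  "xyz": [
    [0, 0, 0.2],
    [0, 0, 0.38],
    [0, 0, 0.52],
    [0, 0, 0.6],
    [0, 0, 0.6]
  ],
  "roll": [-1.5, -2.8, -3.8, -4.5, -4.5],
  "fingers": [0, 0, 0, 0, 0]
}}

```text
time: 15.0
tool_pos: [483.5, -329.8, 79.8]
tcp_rot: [-0.523, 0.475, -0.475, 0.523]
contact_force: [-0.5, -1.3, -0.2]
opening: -0.0
```

Run:
```python
from h import *
o=manip.get_obs(); print(o["time"],o["contact_force"].round(2),o["tool_pos"])
t=grab("top","t14"); crop(t,280,240,340,300,10,"pics/t14.png")
s=grab("scene","s14"); crop(s,300,225,360,270,13,"pics/s14.png")
```

```text
15.0 [-0.48 -1.29 -0.18] [ 483.4602275  -329.79350777   79.80627913]
```

View pics/t14.png

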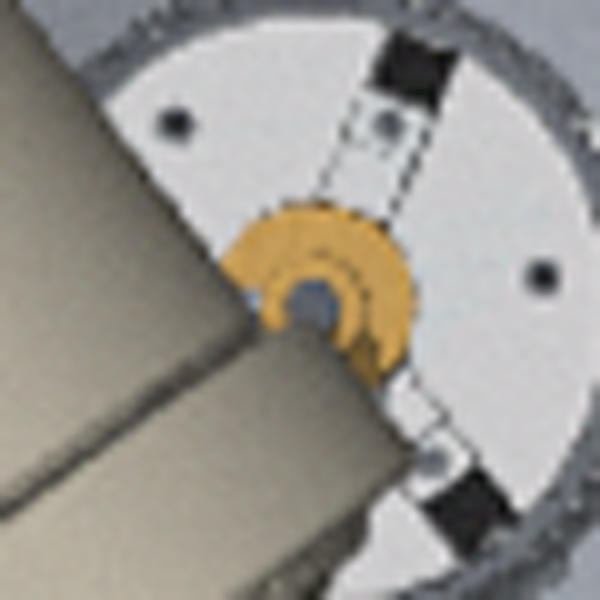

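View pics/s14.png

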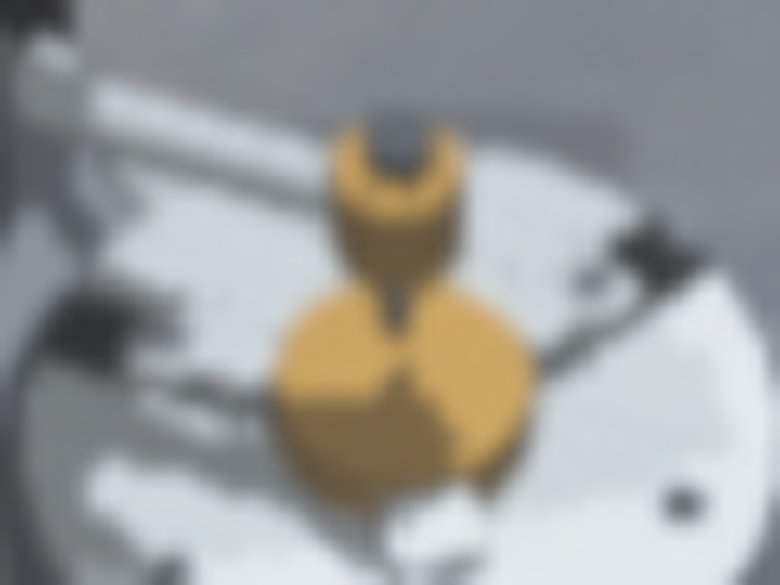

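```bash
python3 gap.py 14 "(300+396/13,225+335/13)" "(280+406/8,220+268/8)" "(280+313/10,240+303/10)" "(270+331/8,230+323.5/8)"
python3 - <<'E'
from h import *
# dot pixel precise from unobstructed views
for n,b in (("s11",(322,246,340,262)),("t12",(305,265,318,276)),("s12",(322,246,340,262))):
    d=load(n+".pkl"); g=cv2.cvtColor(d["pixels"],cv2.COLOR_BGR2GRAY).astype(float)
    x0,y0,x1,y1=b; w=g[y0:y1,x0:x1]; 
    print(n,w[2:-2,2:-2].min(), np.unravel_index(w[2:-2,2:-2].argmin(),w[2:-2,2:-2].shape))
    q=w.min(); m=blobs(d,(10,90,80),(35,255,255),(b[0]-15,b[1]-15,b[2]+15,b[3]+15),100); print(m)
d=load("s11.pkl")
print(proj(d,[513.4,-383.9,66]))
E
```

```text
scene dot [ 513.4 -383.9] tip [ 511.  -384.5] gap [2.4 0.7]
top dot [ 509.7 -384.5] [(98, array([1.8, 0.3])), (102, array([1.9, 0.3])), (106, array([2.1, 0.3]))]
s11 168.0 (np.int64(5), np.int64(7))
[(array([330.28, 254.41]), np.int32(241), np.int32(20), np.int32(16))]
t12 47.0 (np.int64(3), np.int64(4))
[(array([310.9 , 270.14]), np.int32(320), np.int32(20), np.int32(21))]
s12 145.0 (np.int64(5), np.int64(7))
[(array([327.71, 255.01]), np.int32(303), np.int32(28), np.int32(16))]
[[330.81106833 249.64300498]]
```

About 2 mm remain. A last nudge, then I'll retreat and check with clear views.

Emit:
{"name": "drive_tool", "arguments": {
  "xyz": [
    [0, 0, 0.06],
    [0, 0, 0.12],
    [0, 0, 0.12],
    [0, 0, 0.12],
    [0, 0, -0.6],
    [0, 0, -2],
    [0, 0, -4],
    [0, -2, -7],
    [0, -6, -10],
    [0, -10, -13],
    [0, -12, -15],
    [0, -12, -15]
  ],
  "roll": [-0.5, -1, -1, -1, 0, 0, 0, 0, 0, 0, 0, 0],
  "fingers": [0, 0, 0, 0, 0, 0, 0, 0, 0, 0, 0, 0]
}}

```text
time: 16.6
tool_pos: [332.9, -345.0, 200.8]
tcp_rot: [-0.522, 0.475, -0.477, 0.524]
contact_force: [0.5, 0.3, -0.2]
opening: -0.0
```

Run:
```python
from h import *
o=manip.get_obs(); print(o["time"],o["contact_force"].round(2),o["tool_pos"])
t=grab("top","t15"); crop(t,200,200,420,370,3.5,"pics/t15.png")
s=grab("scene","s15"); crop(s,300,225,360,270,13,"pics/s15.png")
w=grab("wrist","w15"); cv2.imwrite("pics/w15.png",w["pixels"])
```

```text
16.6 [ 0.54  0.25 -0.21] [ 332.88558876 -345.02866353  200.80691629]
```

View pics/t15.png

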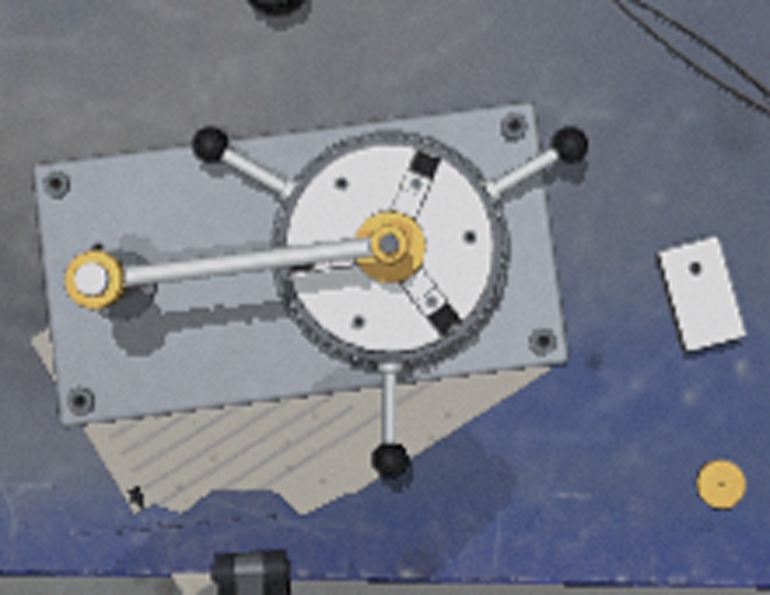

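View pics/s15.png

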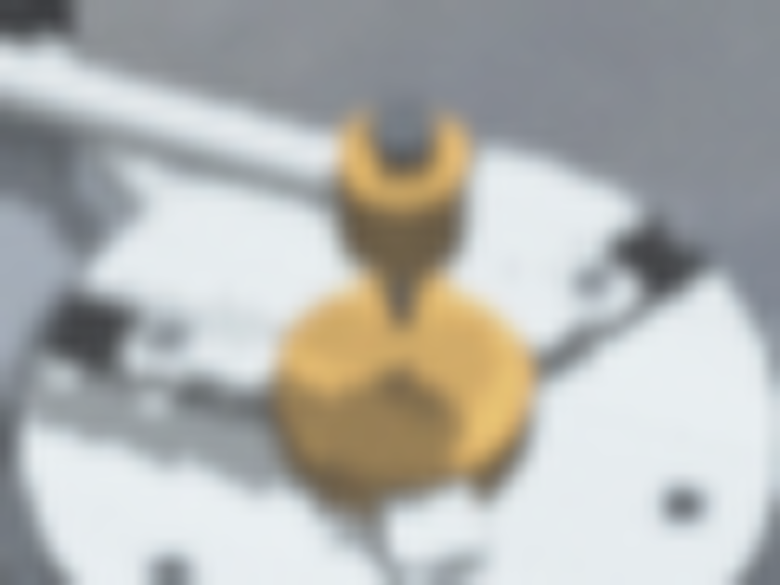

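View pics/w15.png

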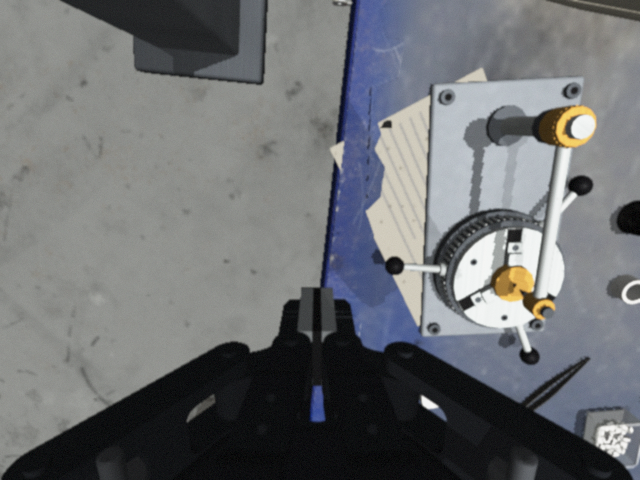

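```bash
python3 gap.py 15 "(300+402/13,225+322/13)" "(280+406/8,220+268/8)" "(200+389.5/3.5,200+243/3.5)" "(200+389.5/3.5,200+246/3.5)"
python3 - <<'E'
from h import *
t=load("t15.pkl"); print([(r[1],(33.4-r[1])%120) for r in ring(t)])
# holder grey cap centre & arm line
crop(t,285,245,340,295,14,"pics/t15b.png")
s=load("s12.pkl"); g=cv2.cvtColor(load("s11.pkl")["pixels"],cv2.COLOR_BGR2GRAY)[248:260,325:338].astype(float)
b=np.median(g); w=np.clip(b-8-g,0,None); print(g.astype(int)[2:10,2:10])
g=cv2.cvtColor(load("t12.pkl")["pixels"],cv2.COLOR_BGR2GRAY)[265:276,306:318].astype(float); w=np.clip(np.median(g)-15-g,0,None); yy,xx=np.mgrid[265:276,306:318]; print("top dot",(w*xx).sum()/w.sum(),(w*yy).sum()/w.sum())
E
```

```text
scene dot [ 513.4 -383.9] tip [ 513.3 -384.2] gap [0.1 0.3]
top dot [ 510.  -384.3] [(98, array([0.6, 0.4])), (102, array([0.8, 0.4])), (106, array([1. , 0.4]))]
[(60.9, 92.5), (-59.1, 92.5), (-178.8, 92.20000000000002)]
[[194 194 194 194 196 196 196 195]
 [194 193 194 194 195 195 196 194]
 [194 193 192 188 184 192 194 194]
 [194 193 186 169 168 188 194 194]
 [195 194 189 174 174 189 194 194]
 [196 195 193 189 189 193 194 194]
 [195 194 193 193 194 194 193 194]
 [194 194 194 194 193 194 194 195]]
top dot 310.86301369863014 270.00456621004565
```

View pics/t15b.png

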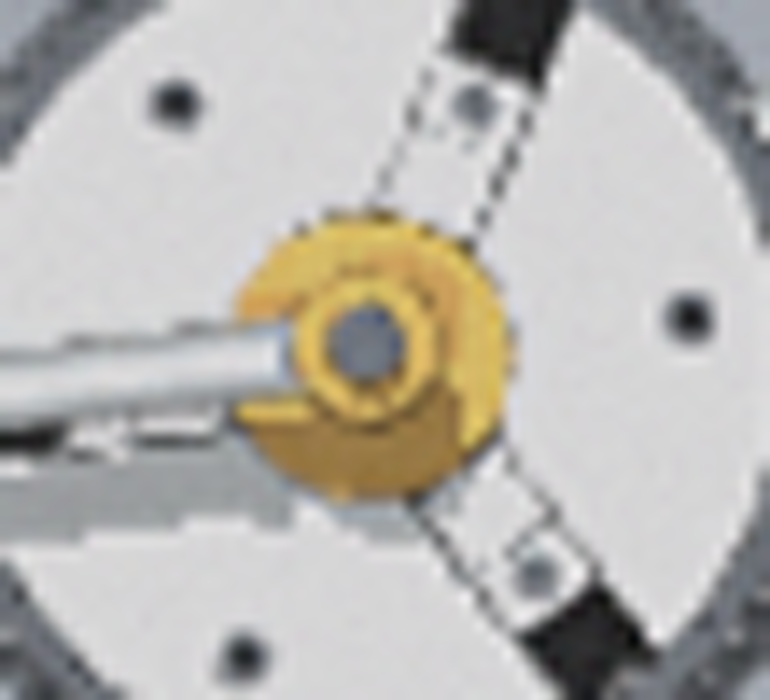

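```bash
python3 gap.py 15 "(330.46,249.3)" "(330.5,253.2)" "(310.8,269.04)" "(310.86,270.0)"; python3 -c "
from h import *
print(manip.get_obs()['contact_force'],manip.get_obs()['time'])"
```

```text
scene dot [ 513.8 -383.2] tip [ 513.8 -383. ] gap [-0.  -0.2]
top dot [ 510.4 -383.6] [(98, array([0.5, 0.3])), (102, array([0.7, 0.3])), (106, array([0.9, 0.4]))]
[-0.10943901  0.74621579 -0.65214899] 16.75
```

Run:
```python
from h import *
a=load("top0.pkl")["pixels"].astype(int); b=load("t15.pkl")["pixels"].astype(int)
for n,(x0,y0,x1,y1) in dict(loupe=(266,180,292,205),ring=(310,175,332,198),block=(386,264,415,304),tweez=(368,190,434,240)).items():
    print(n,np.abs(a-b)[y0:y1,x0:x1].mean().round(2))
print(manip.hand_in())
```

```text
loupe 3.2
ring 2.38
block 2.33
tweez 2.34
the job is handed in; nothing more can be done
None
```

I turned the chuck clockwise with a shut fingertip on one spoke until the jaws held the blank snugly. I then swung the focus gauge's arm round until its tip stood over the dot. The job was handed in at about 17 s with the arm clear of everything; it reports no verdict.

**Chuck:** The ring turned 92.4° (1.61 rad), measured on all three balls after I backed off. I estimate it is about 0.09 rad past the point where the force began to rise. The last push was about 8 N at the spoke, well under the 18 N limit. The ring read about 0.02 rad less once the finger was away than while it was being pushed. I could only judge the snug point from the rise in force, because the ring's starting value could not be read exactly from the pictures.

**Gauge:** The tip stands over the dot to within 0.3 mm in the scene view. The top view put it about 0.6–1.0 mm off, depending on the assumed height of the holder's top. Both are within the 2 mm calibration.

**Other things:** The robot did not touch the blank. The loupe, ring, block and tweezers look unchanged in before-and-after pictures. During the spoke push the vertical force rose once to about 5 N, probably the finger rubbing on the rod, and fell again when I raised the tool.

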